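Shut the damp box and lock its two quarter-turn cams

ROBOT

A 6-joint arm with a two-finger parallel gripper is mounted at the origin on a cart in front of the work surface, level with it; the furniture and walls round the work are solid. World frame = base frame: x ahead of the robot, y to its left, z up, the work surface at z = 0. Lengths are in mm, angles in rad, forces in N, time in s.
With the tool pointing down it reaches from about 350 to 975 mm from the base axis. Payload 7.1 kg.
Tool frame: the origin (TCP) lies at the very end of the fingers, on their centre line; the grasp point (between the pads) lies 19 mm behind it; z points along the fingers, y is the direction in which the jaws open and shut (so a half turn about z gives the same grasp; the last joint's range is limited). The gripper opens to 88 mm and grips with 3 to 60 N. Pads are 20 mm wide; open, the fingers measure 115 mm over their backs; the gripper's body (75 mm by 178 mm) begins 61 mm behind the grasp point.
Start: joints at [-1.355, 0.423, 1.63, -0, 1.089, -0.019], TCP at [145.425, -607.829, 198.575] pointing down, gripper open.
Joint ranges: [-3, 3], [-0.9, 2.11], [0.09, 2.58], [-1.31, 4.45], [0.11, 2.69], [-2.54, 2.54]. Speed limits (rad/s): [2.39, 2.39, 3.01, 3.14, 3.14, 3.14].

INTERFACE

Orientations are given as a rotation vector (axis times angle).
In Python, from workcell import monitor, vision, order, find_in, regions_of, place_of gives the robot as it stands. The module is installed in compiled form; this text tells all that it offers.
- The arm moves only by the tool carry_out, never from a script. Its argument "targets" is a list of rows, each a list of 3 entries, a list of its own where there are three numbers: the turn, a rotation vector about the world's x, y, z in degrees, then the shift along the world's x, y, z in mm, then the finger opening in mm, from 0 to 87.8. In form: [[[rx, ry, rz], [x, y, z], hand], ...]. A call has 1 to 10 rows; each row is the pose to reach, as a shift and turn from the pose commanded when the call began; what a row does not reach only later rows make up. A row lasts 1/12 s, in which the tool goes at most 41.7 mm and 7.16 degrees, less where a joint would pass 70% of its speed; a pose out of reach is approached as far as the arm can. A call with a gripper value outside its range is refused whole. The fingers move at their own pace and stop on an object; the grip force is fixed at half the most. Time passes only in rows, so rows that repeat a pose let the fingers close. It gives the time, the measured TCP pose, the force and the opening at its end, in the units of the state.
- monitor.get_obs(): the state, without advancing time (a new reading comes with each control period).
- vision.get_image(name): name is "scene" or "top" or "wrist"; returns the picture (480x640x3 uint8, red, green, blue); there is no depth.
- vision.camera_model(name): a dict with "K" (3x3 intrinsics, pixels), "rvec" (rotation vector, rad) and "tvec" (3), from world to camera coordinates, as OpenCV has them. Camera axes: x right, y down, z forward; pixel columns grow to the right and rows downward; lengths in mm; the calibration is good to about 2 mm. A picture is of the moment at which its call begins: read the wrist's pose just before it. camera_model takes no time and is no camera call; for the wrist camera it gives the pose at the moment of the call.
- order.close_job(): hands the job in, once; it reports no verdict.
Trained networks look in the newest picture that a camera, given by its name, has taken for a name from the list of things; names that differ only in an ending like _2 or _b are one class to them, and where a whole thing is asked for, a point or a joint stands for the part that bears it (a point fixed in the world has none). Each returns a list of dicts, best first, with "confidence" (0 to 1); they miss things now and then, are a little off and sometimes report something else, mostly with a low value. They report only what shows in the picture. A call takes as long as a camera call. They do not tell look-alikes from the thing itself.
- find_in(query, camera): "point" ([x, y, z] in mm, in the coordinates of the camera as it stood for that picture, good to about 4 mm: the middle of the surface that is visible of it).
- regions_of(query, camera): "mask" (480x640 bool, what is visible of it).
- place_of(query, camera): "point" ([x, y, z] in mm, in the coordinates of the camera as it stood for that picture, good to about 4 mm: a listed point, or the origin of a listed thing).
The state is a dict: "t": time; "qpos": joint angles; "qvel": joint speeds; "joint_torque": joint torques, N m; "ee_pos": TCP position; "orientation": TCP orientation; "ft_force": force on the tool from outside, world axes, zero at the start; "moment": the same for the moment, N m; "width": finger opening in mm.
Only numpy, scipy, OpenCV 4.12 (cv2) and the standard library are available. Lean on these libraries where they do the work, as an engineer would, in place of code of your own. Each camera call takes 0.05 s, during which the arm holds its last target.

TASK

Close up the damp box: press its lid down shut, then set a fingertip in the slot of each of the two quarter-turn cam fasteners on the front deck and turn it, as far as it goes, until its tongue points straight back over the lid edge and locks the lid. Shut the lid before you turn either cam, turn the cams by their slots and not by the tongues, and lift or carry nothing: the lid is not to be raised further, and the ring cutter on the deck, the pot and the jar stay where they stand.

Things in the scene. Friction and masses are not known exactly. Their poses are not given: they have to be found in the camera images.
- damp_box: the damp box for clay work: a low white plastic case fixed to the table, 250 (x, depth) x 340 (y, width) x 70 mm high. Origin at the centre of its underside; +x points to its back (lid hinge), -x to its front, z up. The front 110 mm is a deck, 70 mm above the table, with the two cams; the chamber, with a small pot stored in it, lies behind under the lid. It faces the robot within 0.4 rad
- lid (a joint): opening angle of the lid, rad: 0 = shut, flush with the deck; it starts ajar at 0.28 to 0.5. A stiff hinge along the box's far edge (119 mm behind the box's origin, 70 mm above the table) holds it where it is left; some 2 to 6 N pressed down on it shuts it
- lid_edge (a point): middle of the upper free (front) edge of the lid; shut, it lies 11 mm in front (-x) of the box's origin, 70 mm above the table. The lid is a flat grey plate reaching 130 mm from here back (+x) to the hinge, 322 mm wide (y), 8 mm thick. The frame turns with the lid: x from the edge to the hinge, z normal to its top
- left_cam (a joint): turn of the left quarter-turn cam, rad: 0 = unlocked (tongue points outward, to the box's +y end), 1.57 = fully locked, at its stop (tongue points back over the lid). Seen from above it locks clockwise. Starts between 0 and 0.3. Dry friction of about 0.12 N m, no spring: it stays where it is left. A fingertip swung in an arc about the axis, 20 to 35 mm out, pushes a slot wall and turns it
- left_cam_top (a point): on the axis of the left cam, level with its top, 98 mm above the table; 70 mm to the front (-x) and 88 mm to the +y side of the box's origin. Turns with the cam: y lies along the slot, z up. The cam is a round head, 92 mm across, 28 mm above the deck, cut right across by a straight slot 38 mm wide, 18 mm deep, open at both ends, between two black half-round jaws
- left_tongue_tip (a point): top of the round tip of the steel tongue of the left cam, 24 mm wide, 4 mm thick, underside 4 mm above the deck; it stands out from the head in line with the slot, its tip 80 mm from the cam's axis and 78 mm above the table. The frame turns with the cam; the tongue points along its own +y axis. Not to be pushed itself
- right_cam (a joint): turn of the right quarter-turn cam, rad: 0 = unlocked (tongue points outward, to the box's -y end), 1.57 = fully locked, at its stop (tongue points back over the lid). Seen from above it locks counter-clockwise. Starts between 0 and 0.3. Dry friction of about 0.12 N m, no spring: it stays where it is left. A fingertip swung in an arc about the axis, 20 to 35 mm out, pushes a slot wall and turns it
- right_cam_top (a point): on the axis of the right cam, level with its top, 98 mm above the table; 70 mm to the front (-x) and 88 mm to the -y side of the box's origin. Turns with the cam: y lies along the slot, z up. The cam is a round head, 92 mm across, 28 mm above the deck, cut right across by a straight slot 38 mm wide, 18 mm deep, open at both ends, between two black half-round jaws
- right_tongue_tip (a point): top of the round tip of the steel tongue of the right cam, 24 mm wide, 4 mm thick, underside 4 mm above the deck; it stands out from the head in line with the slot, its tip 80 mm from the cam's axis and 78 mm above the table. The frame turns with the cam; the tongue points along its own -y axis. Not to be pushed itself
- cutter: light ring-shaped cutter, 48 mm across, 22 mm high, standing loose on the deck between the cams; origin at the centre of its underside
- pot: small dark clay pot, 63 mm across, 70 mm high, loose on the table beside the box's left (+y) end; origin at the centre of its underside
- jar: jar with a screwed green lid, 58 mm across, 75 mm high, loose on the table beside the box's right (-y) end; origin at the centre of its underside
Things that resemble listed ones, but are neither listed nor needed, are in the scene too. What is shaped like the jar but purple or red is not meant.

How it is judged (in metres and radians):
On the way:
1. the lid is pressed shut (within 0.03 rad) (value of joint lid below 0.03 rad), for 0.2 s.
At the end, for the whole second after the job is handed in: the lid is shut (joint below 0.03 rad, 4 mm at its free edge), both cams are turned to within 0.15 rad of their stops so that the tongues lie over the lid edge, and the loose things are at rest (value of joint lid below 0.03 rad and value of joint each of left_cam, right_cam above 1.42 rad and linear speed of each of cutter, pot, jar below 0.02 m/s); the robot touches nothing.
It fails at once if a cam is turned past halfway while the lid is not shut (value of joint lid above 0.06 rad and value of joint any of left_cam, right_cam above 0.8 rad).
It fails at once if the lid is lifted further open (value of joint lid above 0.6 rad).
It fails at once if a cam is pushed by its tongue instead of its slot (contact force between any of the fingers, the arm and left_cam_c3 above 3 N or contact force between any of the fingers, the arm and left_cam_c4 above 3 N or contact force between any of the fingers, the arm and right_cam_c3 above 3 N or contact force between any of the fingers, the arm and right_cam_c4 above 3 N).
It fails at once if the ring cutter, the pot or the jar is displaced by more than 30 mm, carried or knocked over (distance of any of cutter, pot, jar from where it was at the start of the episode above 0.03 m or angle between any of cutter, pot, jar's own z axis and vertical above 0.5 rad).
It also fails if it takes over 62 s, if anything falls off the work surface, if the arm or the gripper's body presses on something with over 40 N, if the wrist force passes 120 N, or if a joint passes its speed limit or range.

## Working session

There is one attempt and no reset: what is moved stays moved. The work goes in short steps, Python scripts to look and compute and a tool call to move; the robot and the scene stay as the last step left them, time stands still between calls to the robot, and variables do not carry over. Pictures are saved under pics/ and viewed, and the job is handed in when it is done.

Besides the shell and the picture viewer there is one more tool, called as name(argument=value, ...), one argument or row to a line, values as JSON. carry_out: Moves the arm, as the interface text tells. Its arguments: {"type":"object","properties":{"targets":{"type":"array","items":{"type":"array"}}},"required":["targets"]}

```bash
mkdir -p pics
cat > h.py <<'E'
import numpy as np, cv2
from scipy.spatial.transform import Rotation as R
from workcell import monitor, vision, order, find_in, regions_of, place_of
def toworld(p,cam):
    m=vision.camera_model(cam); Rm=R.from_rotvec(np.ravel(m["rvec"])).as_matrix()
    return Rm.T@(np.array(p)-np.ravel(m["tvec"]))
def snap(cam,name):
    im=vision.get_image(cam); cv2.imwrite(f"pics/{name}.png",im[:,:,::-1]); return im
E
python3 - <<'E'
from h import *
np.set_printoptions(precision=1,suppress=True)
for cam in ["scene","top"]:
    snap(cam,cam+"0")
    for q in ["damp_box","lid_edge","left_cam_top","left_tongue_tip","right_cam_top","right_tongue_tip","cutter","pot","jar"]:
        print(cam,q,[(round(d["confidence"],2),toworld(d["point"],cam)) for d in place_of(q,cam)[:3]])
o=monitor.get_obs();print(o)
E
```

```text
scene damp_box [(0.85, array([575. , 193.4,  -0.2]))]
scene lid_edge [(0.62, array([572.9, 189.1, 131.5]))]
scene left_cam_top [(0.88, array([481.5, 255.3,  98.3]))]
scene left_tongue_tip [(0.71, array([460.1, 331. ,  81.9])), (0.15, array([638.8, -21.3,   0.8]))]
scene right_cam_top [(0.56, array([535.8,  84.7,  95.8]))]
scene right_tongue_tip [(0.63, array([561.4,  10.4,  77.8]))]
scene cutter [(0.98, array([506.3, 174. ,  77.1]))]
scene pot []
scene jar [(0.89, array([637.6, -20.1,  -0.2])), (0.6, array([536. , -78.9,   4.8])), (0.56, array([ 637.3, -115. ,   -2.1]))]
top damp_box [(0.71, array([572.9, 190.9,  -1.7]))]
top lid_edge [(0.73, array([575.3, 190. , 127.9]))]
top left_cam_top [(0.87, array([473.9, 251.7,  99.3]))]
top left_tongue_tip [(0.69, array([454.8, 329.2,  79.7]))]
top right_cam_top [(0.67, array([530.2,  84.9,  94. ])), (0.31, array([557.7,   6. ,  81. ]))]
top right_tongue_tip [(0.75, array([556.8,  10.7,  77.8])), (0.29, array([457.5, 328.3,  79.4]))]
top cutter [(0.61, array([500.7, 173.5,  70.9]))]
top pot [(0.84, array([517.5, 392.9,   0.8]))]
top jar [(0.83, array([636.9, -19.9,   3.6])), (0.75, array([ 633.6, -115.5,   -3.1])), (0.59, array([540.2, -81.8,   3.5]))]
{'t': 1.0, 'qpos': array([-1.4,  0.4,  1.6,  0. ,  1.1, -0. ]), 'qvel': array([ 0., -0., -0.,  0., -0., -0.]), 'joint_torque': array([  0. , -54.5, -27.4,   0.1,   0. ,  -0. ]), 'ee_pos': array([ 145.4, -607.8,  198.6]), 'orientation': array([-3.1, -0.4, -0. ]), 'ft_force': array([ 0.4,  0.2, -0.6]), 'moment': array([ 0.,  0., -0.]), 'width': 87.89980692676988}
```

View pics/scene0.png

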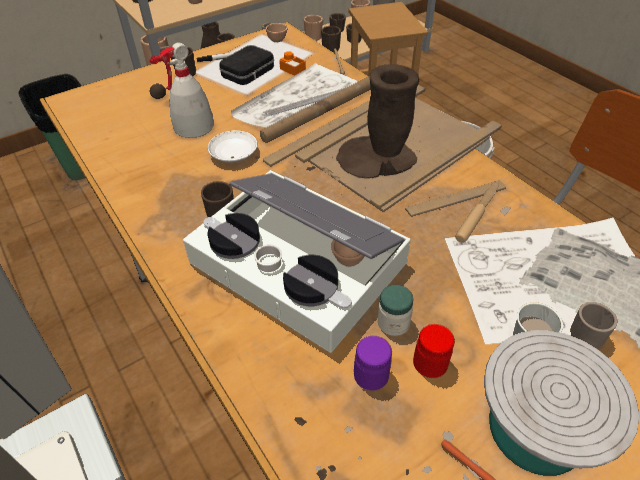

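View pics/top0.png

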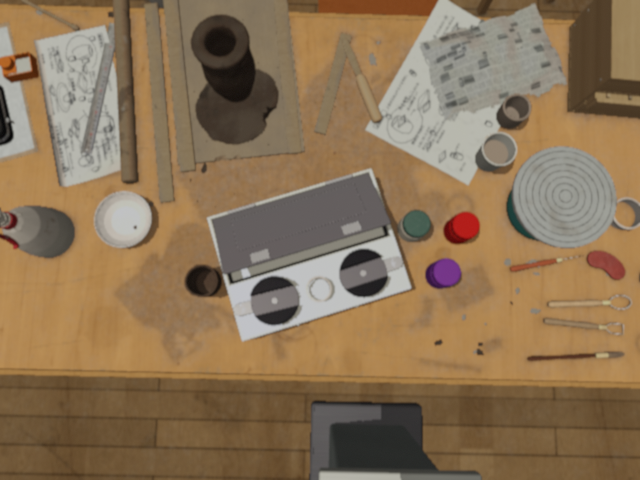

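Run:
```python
from h import *
np.set_printoptions(precision=3,suppress=True)
# fit box pose (x,y,yaw), cams, lid
obs={'l':[(481.5,255.3),(473.9,251.7)],'r':[(535.8,84.7),(530.2,84.9)],'b':[(575,193.4),(572.9,190.9)]}
off={'l':(-70,88),'r':(-70,-88),'b':(0,0)}
from scipy.optimize import least_squares
def f(p):
    c,s=np.cos(p[2]),np.sin(p[2]);r=[]
    for k in obs:
        a,b=off[k]
        for q in obs[k]: r+=[p[0]+c*a-s*b-q[0],p[1]+s*a+c*b-q[1]]
    return r
s=least_squares(f,[575,190,.3]);p=s.x;print(p,np.array(s.fun))
c,sn=np.cos(p[2]),np.sin(p[2]);M=np.array([[c,-sn],[sn,c]])
for n,a in [('l',(-70,88)),('r',(-70,-88)),('edge',(-11,0)),('hinge',(119,0))]: print(n,p[:2]+M@a)
L=p[:2]+M@[-70,88];Rr=p[:2]+M@[-70,-88]
for n,t,cc,d in [('l',(457.4,330.1),L,1),('r',(559.1,10.5),Rr,-1)]:
    v=M.T@(np.array(t)-cc); print(n,v,'angle',np.arctan2(v[0],d*v[1]))
print('lid',np.arctan2(59.5,(M.T@(p[:2]+M@[119,0]-[574,189.5]))[0]))
print(R.from_rotvec(monitor.get_obs()['orientation']).as_matrix())
```

```text
[572.544 191.406   0.318] [-2.958 -2.189  4.642  1.411 -2.236  1.233  3.364  1.033 -2.456 -1.994
 -0.356  0.506]
l [478.542 253.111]
r [533.564  85.933]
edge [562.096 187.967]
hinge [685.579 228.609]
l [ 3.987 79.739] angle 0.04996191545949507
r [  0.673 -79.635] angle 0.008452470735731103
lid 0.46630694179852644
[[ 0.973  0.233  0.   ]
 [ 0.233 -0.973  0.   ]
 [ 0.    -0.    -1.   ]]
```

The two views agree. The box is at about (572, 191) with yaw 0.318 and the lid at about 0.47 rad. In the scene view the green-lidded jar is at px (395,310); the purple (373,362) and red (434,350) ones are decoys. I only need to keep clear of the jar. I'll move above the box with the fingers closed and refine with the wrist camera.

carry_out(
  targets=[
    [[0, 0, 0], [0, 0, 100], 0],
    [[0, 0, 0], [0, 0, 100], 0],
    [[0, 0, 5], [400, 800, 100], 0],
    [[0, 0, 5], [400, 800, 100], 0],
    [[0, 0, 5], [400, 800, 100], 0],
    [[0, 0, 5], [400, 800, 100], 0],
    [[0, 0, 5], [400, 800, 100], 0],
    [[0, 0, 5], [400, 800, 100], 0],
    [[0, 0, 5], [400, 800, 100], 0],
    [[0, 0, 5], [400, 800, 100], 0],
  ],
)

```text
t: 1.83
ee_pos: [294.8, -307.9, 288.4]
orientation: [3.101, 0.503, 0.001]
ft_force: [1.3, -0.8, 0.5]
width: 24.5
```

carry_out(
  targets=[
    [[0, 0, 0], [240, 490, 10], 0],
    [[0, 0, 0], [240, 490, 10], 0],
    [[0, 0, 0], [240, 490, 10], 0],
    [[0, 0, 0], [240, 490, 10], 0],
    [[0, 0, 0], [240, 490, 10], 0],
    [[0, 0, 0], [240, 490, 10], 0],
    [[0, 0, 0], [240, 490, 10], 0],
    [[0, 0, 0], [240, 490, 10], 0],
    [[0, 0, 0], [240, 490, 10], 0],
    [[0, 0, 0], [240, 490, 10], 0],
  ],
)

```text
t: 2.67
ee_pos: [478.2, 66.6, 296.1]
orientation: [3.101, 0.504, 0.001]
ft_force: [0.7, -0.5, -0.4]
width: 0.3
```

carry_out(
  targets=[
    [[0, 0, 0], [-10, 60, 0], 0],
    [[0, 0, 0], [-10, 60, 0], 0],
    [[0, 0, 0], [-10, 60, 0], 0],
    [[0, 0, 0], [-10, 60, 0], 0],
    [[0, 0, 0], [-10, 60, 0], 0],
    [[0, 0, 0], [-10, 60, 0], 0],
  ],
)

```text
t: 3.17
ee_pos: [467.8, 123.3, 295.9]
orientation: [3.101, 0.502, 0.0]
ft_force: [-0.4, -0.7, -0.6]
width: 0.5
```

Run:
```python
from h import *
np.set_printoptions(precision=1,suppress=True)
cam="wrist"
snap(cam,"w1")
for q in ["damp_box","lid_edge","left_cam_top","left_tongue_tip","right_cam_top","right_tongue_tip","cutter"]:
    print(cam,q,[(round(d["confidence"],2),toworld(d["point"],cam)) for d in place_of(q,cam)[:3]])
o=monitor.get_obs();print(o['ee_pos'],o['qpos'],R.from_rotvec(o['orientation']).as_matrix(), o['t'])
```

```text
wrist damp_box [(0.95, array([575. , 187. ,  -0.3]))]
wrist lid_edge [(0.59, array([572. , 186.3, 126.8]))]
wrist left_cam_top [(0.75, array([561.7,   8.1,  79.3])), (0.74, array([478.7, 252.5,  96.2]))]
wrist left_tongue_tip [(0.94, array([457.7, 329.8,  80.5]))]
wrist right_cam_top [(0.85, array([534.7,  90.3,  96.7]))]
wrist right_tongue_tip [(0.86, array([561.6,  10.5,  77.1]))]
wrist cutter [(0.81, array([501.3, 172.2,  69.4])), (0.17, array([560.5,  14.4,  76.1]))]
[467.8 124.  295.8] [ 0.2  0.1  1.8 -0.   1.2  1.5] [[ 0.9  0.3  0. ]
 [ 0.3 -0.9  0. ]
 [ 0.   0.  -1. ]] 3.5667
```

View pics/w1.png

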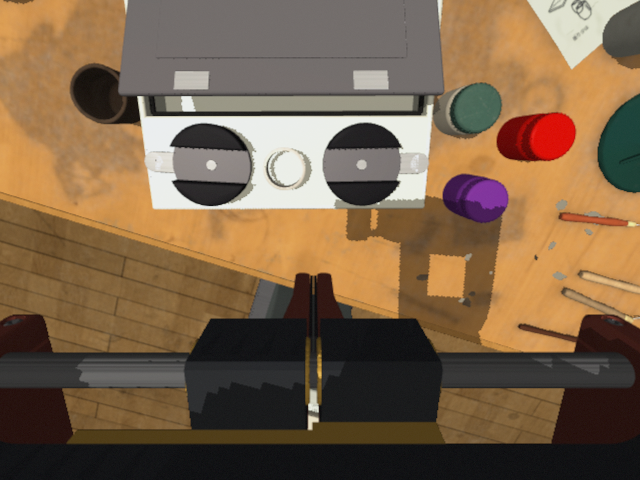

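Run:
```python
from h import *
np.set_printoptions(precision=1,suppress=True)
m=vision.camera_model("wrist");K=np.array(m["K"]);Rm=R.from_rotvec(np.ravel(m["rvec"])).as_matrix();t=np.ravel(m["tvec"])
C=-Rm.T@t
def pl(u,v,z):
    d=Rm.T@np.linalg.inv(K)@[u,v,1]; return C+d*(z-C[2])/d[2]
for z in (80,84,98):
  a,b=pl(210.5,165,z),pl(362,165,z);print(z,a,b,np.linalg.norm(a-b),np.degrees(np.arctan2(*(a-b)[1::-1])))
for n,u,v,z in [('frontL',154,208.5,70),('frontR',424,208.5,70),('ltip',146,160,78),('rtip',428,162,78),('lide L',120,95,128),('lidR',444,95,128)]: print(n,pl(u,v,z))
print(C)
im=cv2.imread("pics/w1.png")[90:225,110:470];cv2.imwrite("pics/w1c.png",cv2.resize(im,None,fx=2.2,fy=2.2,interpolation=cv2.INTER_CUBIC))
```

```text
80 [477.8 254.   80. ] [533.9  85.6  80. ] 177.4005988686348 108.42818815705702
84 [478.4 252.9  84. ] [533.9  86.3  84. ] 175.6329569049664 108.42818815705704
98 [480.6 249.2  98. ] [534.2  88.5  98. ] 169.44621003212686 108.42818815705704
frontL [402.3 310.8  70. ]
frontR [508.5  -7.9  70. ]
ltip [459.2 327.5  78. ]
rtip [561.6  13.   78. ]
lide L [522.7 340.8 128. ]
lidR [622.6  41.  128. ]
[541.1 148.9 481.4]
```

View pics/w1c.png

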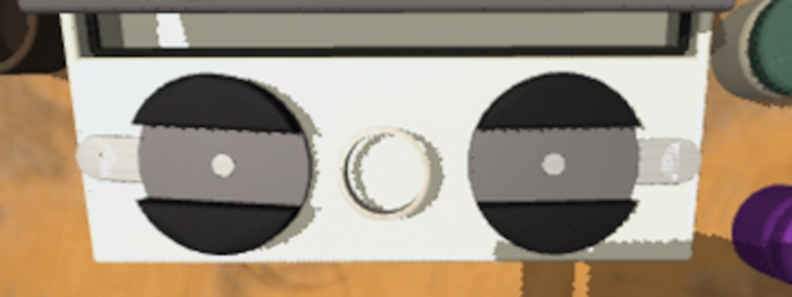

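The wrist picture is consistent with this: the slot hubs at px (211,165) and (362,165) give a left axis at (478.3,253.2) and a right axis at (533.9,86.1), with box yaw 18.4°. Next I'll press the lid at (590,197).

carry_out(
  targets=[
    [[0, 0, 0], [40, 24, 0], 0],
    [[0, 0, 0], [80, 48, -10], 0],
    [[0, 0, 0], [122, 73, -40], 0],
    [[0, 0, 0], [122, 73, -80], 0],
    [[0, 0, 0], [122, 73, -120], 0],
    [[0, 0, 0], [122, 73, -155], 0],
    [[0, 0, 0], [122, 73, -170], 0],
    [[0, 0, 0], [122, 73, -180], 0],
    [[0, 0, 0], [122, 73, -190], 0],
    [[0, 0, 0], [122, 73, -200], 0],
  ],
)

```text
t: 4.4
ee_pos: [590.8, 197.7, 96.3]
orientation: [-3.101, -0.504, -0.003]
ft_force: [-0.7, -0.1, 3.4]
width: 0.4
```

carry_out(
  targets=[
    [[0, 0, 0], [0, 0, -7], 0],
    [[0, 0, 0], [0, 0, -14], 0],
    [[0, 0, 0], [0, 0, -18], 0],
    [[0, 0, 0], [0, 0, -22], 0],
    [[0, 0, 0], [0, 0, -24], 0],
    [[0, 0, 0], [0, 0, -25], 0],
    [[0, 0, 0], [0, 0, -25], 0],
  ],
)

```text
t: 4.98
ee_pos: [589.8, 197.4, 70.8]
orientation: [-3.101, -0.504, -0.0]
ft_force: [-0.2, -0.4, 1.2]
width: 0.7
```

carry_out(
  targets=[
    [[0, 0, 0], [0, 0, -1], 0],
    [[0, 0, 0], [0, 0, -2], 0],
    [[0, 0, 0], [0, 0, -3], 0],
    [[0, 0, 0], [0, 0, -3], 0],
  ],
)

```text
t: 5.32
ee_pos: [589.7, 197.4, 67.7]
orientation: [-3.101, -0.504, -0.0]
ft_force: [-0.1, -1.1, 1.9]
width: 0.6
```

carry_out(
  targets=[
    [[0, 0, 0], [0, 0, -1], 0],
    [[0, 0, 0], [0, 0, -2], 0],
    [[0, 0, 0], [0, 0, -2], 0],
  ],
)

```text
t: 5.57
ee_pos: [589.6, 197.4, 65.5]
orientation: [3.101, 0.504, -0.0]
ft_force: [-0.2, -0.7, 0.7]
width: 0.4
```

Run:
```python
from h import *
np.set_printoptions(precision=1,suppress=True)
snap("wrist","w2");snap("scene","s2")
for c in ("wrist","scene"):
  print([(round(d["confidence"],2),toworld(d["point"],c)) for d in place_of("lid_edge",c)])
print(monitor.get_obs())
```

```text
[]
[(0.89, array([563. , 185.2,  97.5]))]
{'t': 5.7667, 'qpos': array([0.3, 0.6, 1.7, 0. , 0.8, 1.6]), 'qvel': array([-0.,  0.,  0.,  0.,  0.,  0.]), 'joint_torque': array([  0. , -58. , -21.6,   0. ,  -0.1,   0. ]), 'ee_pos': array([589.8, 197.4,  65.7]), 'orientation': array([-3.1, -0.5, -0. ]), 'ft_force': array([0.4, 0.1, 0.5]), 'moment': array([-0. ,  0.1, -0. ]), 'width': 0.43322196231932036}
```

View pics/s2.png

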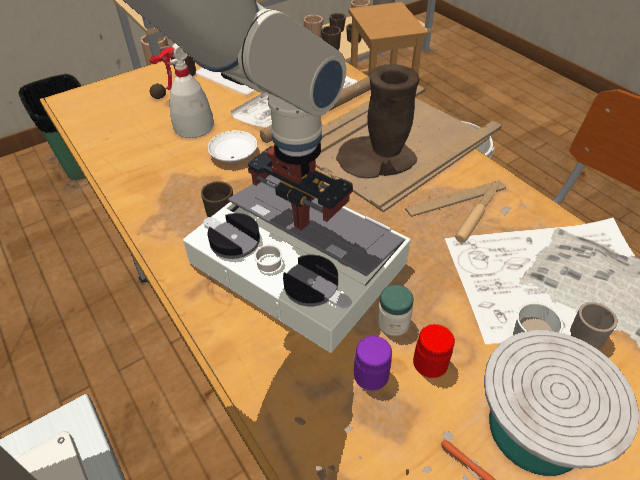

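Run:
```python
import cv2
im=cv2.imread("pics/s2.png")[150:350,170:430];cv2.imwrite("pics/s2c.png",cv2.resize(im,None,fx=3,fy=3,interpolation=cv2.INTER_CUBIC))
```

```text
(no output)
```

View pics/s2c.png

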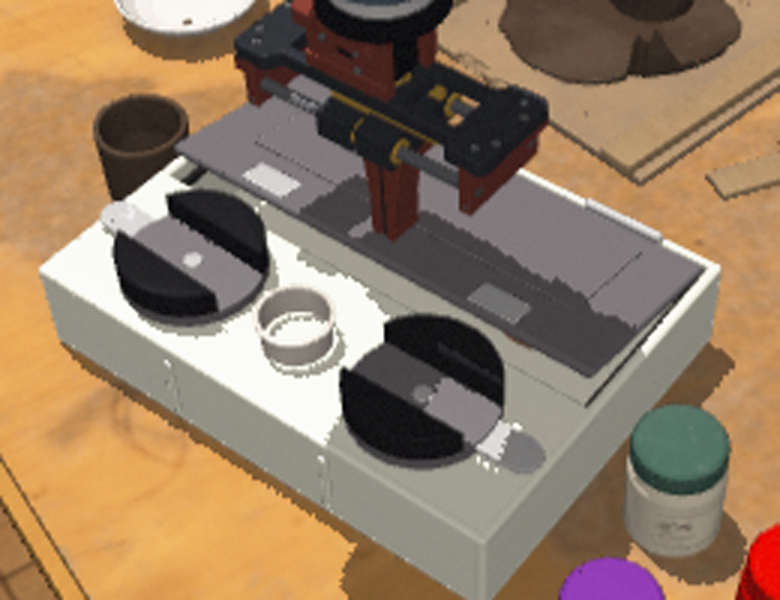

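View pics/w2.png

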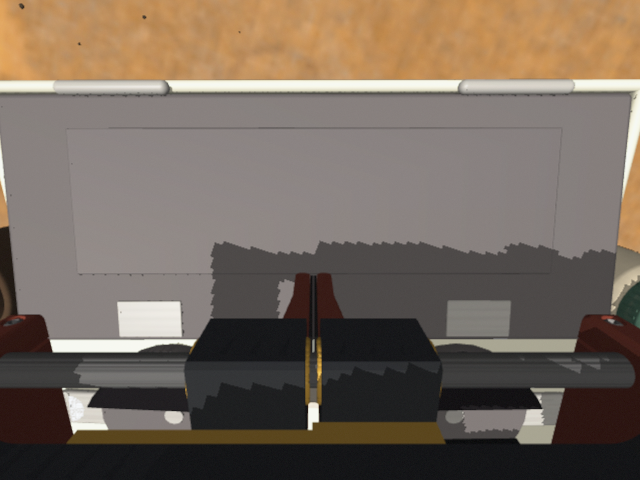

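Run:
```python
from h import *
for c in ("scene","wrist","top"):
  m=vision.camera_model(c)
  pts=np.array([[589.7,197.4,65.5],[589.7,197.4,90.],[562.1,187.9,70],[562,187.9,97.]])
  print(c,cv2.projectPoints(pts,np.array(m["rvec"],float),np.array(m["tvec"],float),np.array(m["K"]),None)[0].reshape(-1,2))
p=np.array([572.5,191.2]);y=np.radians(18.4);M=np.array([[np.cos(y),-np.sin(y)],[np.sin(y),np.cos(y)]])
m=vision.camera_model("scene")
for a in (0,.1,.2,.25,.3):
  P=[np.r_[p+M@[119-130*np.cos(a),s],70+130*np.sin(a)] for s in (161,-161)]
  print(a,cv2.projectPoints(np.array(P),np.array(m["rvec"],float),np.array(m["tvec"],float),np.array(m["K"]),None)[0].reshape(-1,2))
snap("top","t2")
```

```text
scene [[301.35128532 235.50280809]
 [300.82987892 226.21927968]
 [291.47967868 243.15713559]
 [290.64628204 232.87862294]]
wrist [[313.33142742 276.46129721]
 [313.40579733 294.49811369]
 [313.76973485 323.9338234 ]
 [313.85501352 350.71822364]]
top [[304.85721286 242.95592056]
 [304.63156746 241.20053902]
 [309.34012456 256.91310677]
 [309.21293994 255.40104875]]
0 [[227.51413074 207.68338215]
 [365.08873069 284.07852741]]
0.1 [[226.82482441 202.60241363]
 [365.65980182 278.98743177]]
0.2 [[226.60156344 197.11840127]
 [366.66771268 273.36320172]]
0.25 [[226.66930757 194.24347841]
 [367.3354285  270.36894783]]
0.3 [[226.85825113 191.29068417]
 [368.11139457 267.26411948]]
```

View pics/t2.png

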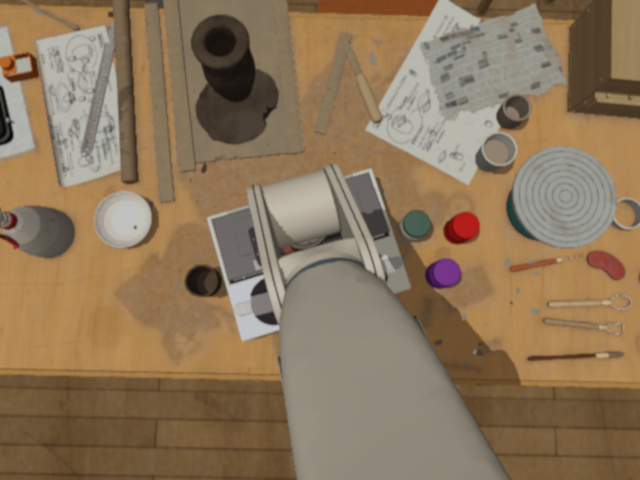

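Run:
```python
from h import *
np.set_printoptions(precision=1,suppress=True)
p=np.array([572.5,191.2]);y=np.radians(18.4);M=np.array([[np.cos(y),-np.sin(y)],[np.sin(y),np.cos(y)]])
def pr(c,P):
  m=vision.camera_model(c);return cv2.projectPoints(np.array(P,float),np.array(m["rvec"],float),np.array(m["tvec"],float),np.array(m["K"]),None)[0].reshape(-1,2)
B=lambda x,y,z:np.r_[p+M@[x,y],z]
print("dots",pr("scene",[B(-70,88,82),B(-70,-88,82)]))
print("corners fl fr br",pr("scene",[B(-125,170,70),B(-125,-170,70),B(125,-170,70)]))
for a in (0,.05,.1,.15,.2,.25):
  P=[B(119-130*np.cos(a),s,70+130*np.sin(a)) for s in (161,-161)]
  print(a,pr("wrist",P).ravel(),pr("scene",P).ravel())
print('hinge',pr("wrist",[B(119,161,70),B(119,-161,70),B(125,161,70),B(125,-161,70)]).ravel())
a=cv2.imread("pics/s2.png")[200:300,210:330];cv2.imwrite("pics/s2d.png",cv2.resize(a,None,fx=6,fy=6,interpolation=cv2.INTER_NEAREST))
```

```text
dots [[233.2 237. ]
 [309.7 281.6]]
corners fl fr br [[181.  239.9]
 [329.7 332.4]
 [410.4 239.5]]
0 [ 49.  323.8 578.7 324.3] [227.5 207.7 365.1 284.1]
0.05 [ 40.6 329.4 587.2 329.8] [227.1 205.2 365.3 281.6]
0.1 [ 31.5 334.7 596.3 335.2] [226.8 202.6 365.7 279. ]
0.15 [ 21.8 339.9 606.1 340.4] [226.7 199.9 366.1 276.2]
0.2 [ 11.2 344.9 616.7 345.4] [226.6 197.1 366.7 273.4]
0.25 [ -0.2 349.7 628.2 350.1] [226.7 194.2 367.3 270.4]
hinge [ -8.   92.2 636.7  93.1 -11.3  79.1 640.   79.9]
```

View pics/s2d.png

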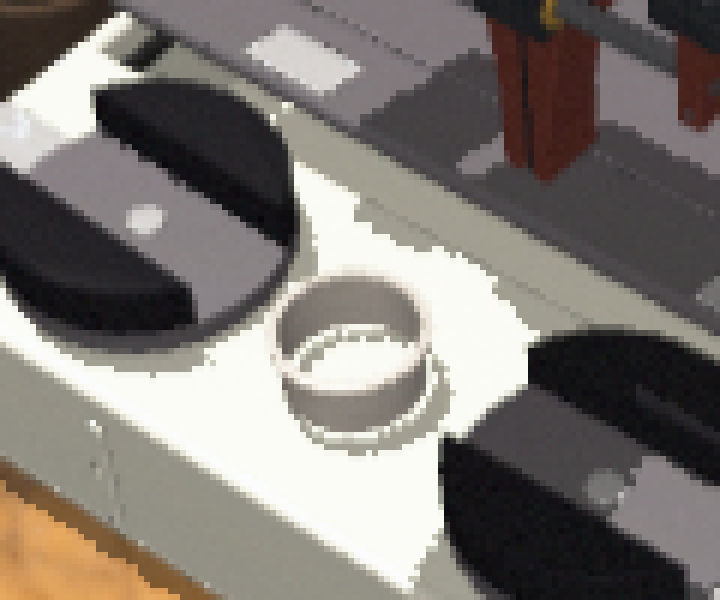

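Run:
```python
import cv2,numpy as np
a=[cv2.resize(cv2.imread(f"pics/{n}.png")[255:350,250:380],None,fx=3,fy=3,interpolation=cv2.INTER_NEAREST) for n in("w1","w2")]
cv2.imwrite("pics/cmp.png",np.hstack(a))
```

```text
(no output)
```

View pics/cmp.png

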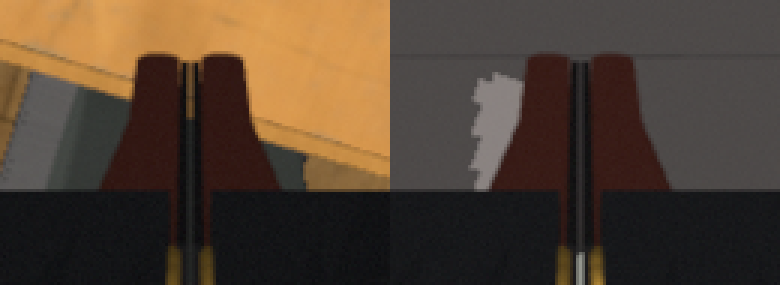

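The wrist crop shows the finger ends sitting uncut on the lid. Both views put the lid at about 0.15 rad, although the reported TCP z of 65 is below the lid surface there (about 84). So the real finger ends seem to be about 18 mm short of the reported TCP, and the lid isn't shut yet. I'll keep pressing in small steps while watching the force.

carry_out(
  targets=[
    [[0, 0, 0], [0, 0, -3], 0],
    [[0, 0, 0], [0, 0, -6], 0],
    [[0, 0, 0], [0, 0, -9], 0],
    [[0, 0, 0], [0, 0, -11], 0],
    [[0, 0, 0], [0, 0, -11], 0],
  ],
)

```text
t: 6.23
ee_pos: [589.4, 197.3, 54.0]
orientation: [3.101, 0.504, -0.001]
ft_force: [0.6, -0.5, 0.2]
width: 0.1
```

carry_out(
  targets=[
    [[0, 0, 0], [0, 0, -1], 0],
    [[0, 0, 0], [0, 0, -2], 0],
    [[0, 0, 0], [0, 0, -3], 0],
    [[0, 0, 0], [0, 0, -3], 0],
  ],
)

```text
t: 6.57
ee_pos: [589.7, 197.4, 51.6]
orientation: [-3.101, -0.504, 0.0]
ft_force: [-0.4, -1.1, 1.0]
width: 0.4
```

carry_out(
  targets=[
    [[0, 0, 0], [0, 0, -1], 0],
    [[0, 0, 0], [0, 0, -2], 0],
    [[0, 0, 0], [0, 0, -2], 0],
  ],
)

```text
t: 6.82
ee_pos: [589.7, 197.4, 49.6]
orientation: [-3.101, -0.504, -0.0]
ft_force: [-0.5, -0.1, 1.8]
width: 0.5
```

Run:
```python
from h import *
np.set_printoptions(precision=1,suppress=True)
snap("wrist","w3");snap("scene","s3")
o=monitor.get_obs();print(o['ee_pos'],o['ft_force'],o['t'],o['joint_torque'])
a=cv2.imread("pics/s3.png")[150:350,170:430];b=cv2.resize(a,None,fx=3,fy=3,interpolation=cv2.INTER_CUBIC);cv2.imwrite("pics/s3c.png",b)
```

```text
[589.9 197.5  49.7] [-0.2  0.7 -0.6] 6.9167 [  0.  -58.6 -20.9   0.   -0.1  -0. ]
```

View pics/s3c.png

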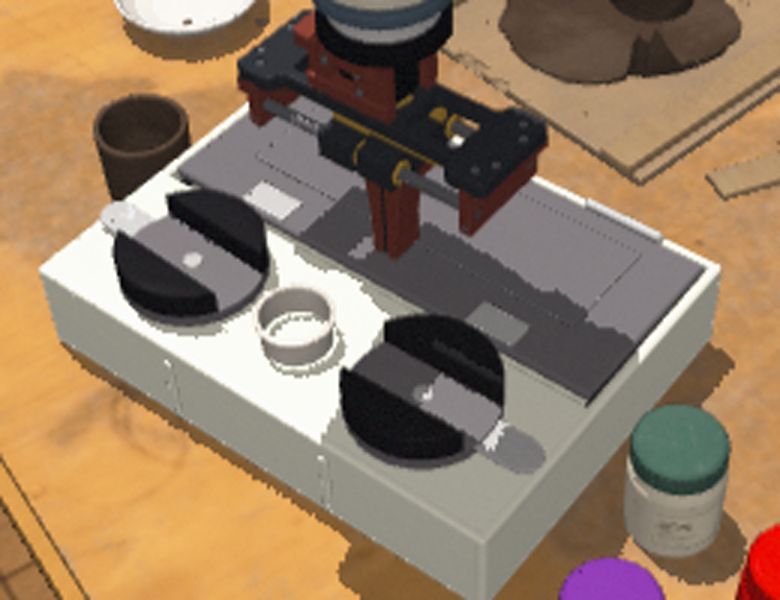

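View pics/w3.png

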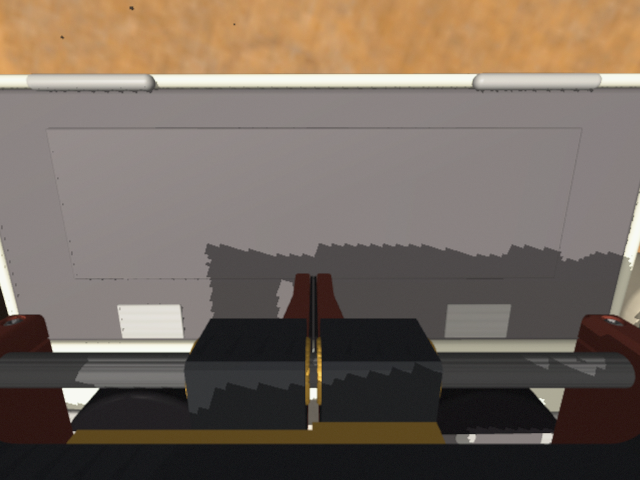

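The lid is almost flush, with its front-right corner at crop px (588,402) and no force spike yet. I'll press further.

carry_out(
  targets=[
    [[0, 0, 0], [0, 0, -1], 0],
    [[0, 0, 0], [0, 0, -2], 0],
    [[0, 0, 0], [0, 0, -3], 0],
    [[0, 0, 0], [0, 0, -3], 0],
  ],
)

```text
t: 7.25
ee_pos: [589.8, 197.4, 46.6]
orientation: [-3.101, -0.504, -0.0]
ft_force: [-0.8, 0.6, 0.4]
width: 0.7
```

carry_out(
  targets=[
    [[0, 0, 0], [0, 0, -1], 0],
    [[0, 0, 0], [0, 0, -2], 0],
    [[0, 0, 0], [0, 0, -3], 0],
    [[0, 0, 0], [0, 0, -3], 0],
  ],
)

```text
t: 7.58
ee_pos: [589.9, 197.5, 46.1]
orientation: [-3.101, -0.504, -0.001]
ft_force: [-7.1, -3.0, 21.2]
width: 0.4
```

Run:
```python
from h import *
np.set_printoptions(precision=1,suppress=True)
snap("wrist","w4");snap("scene","s4")
o=monitor.get_obs();print(o['ee_pos'],o['ft_force'],o['t'],o['joint_torque'])
a=cv2.imread("pics/s4.png")[170:300,200:400];b=cv2.resize(a,None,fx=4,fy=4,interpolation=cv2.INTER_CUBIC);cv2.imwrite("pics/s4c.png",b)
```

```text
[589.9 197.5  46.1] [-7.1 -2.5 21.1] 7.6833 [ -0.  -47.2 -19.7   0.   -2.4  -0. ]
```

View pics/s4c.png

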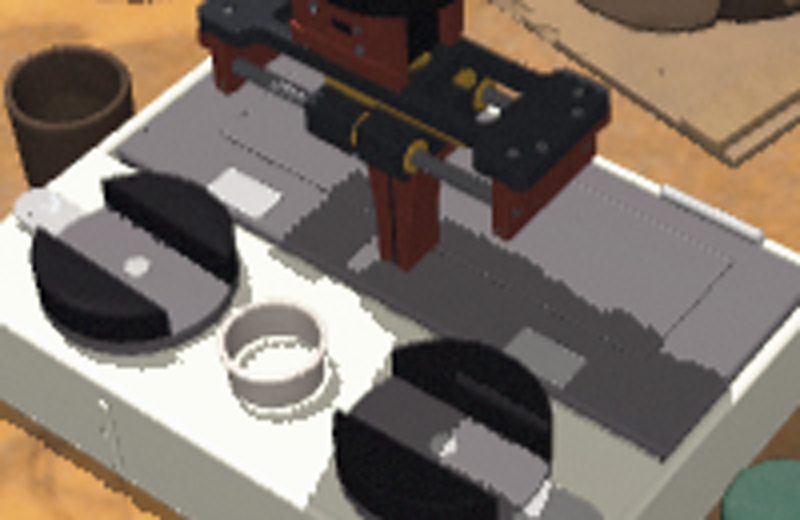

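The lid is flush and the force has risen to 21 N, so it is shut. The lid top at z=70 reads as 46 on the reported TCP, so tip = ee_z + 24. Next I'll lift, set the fingers about 42 mm apart so they straddle the axis inside the slot, and hover over the right cam.

carry_out(
  targets=[
    [[0, 0, 0], [0, 0, 40], 0],
    [[0, 0, 0], [0, 0, 75], 20],
    [[0, 0, 0], [-15, -30, 75], 42],
    [[0, 0, 0], [-30, -60, 75], 42],
    [[0, 0, 0], [-45, -90, 75], 42],
    [[0, 0, 0], [-56, -111, 75], 42],
    [[0, 0, 0], [-56, -111, 75], 42],
    [[0, 0, 0], [-56, -111, 75], 42],
    [[0, 0, 0], [-56, -111, 75], 42],
  ],
)

```text
t: 8.43
ee_pos: [534.6, 86.8, 119.0]
orientation: [-3.101, -0.503, -0.002]
ft_force: [-0.1, 1.0, -0.0]
width: 42.1
```

Run:
```python
from h import *
np.set_printoptions(precision=2,suppress=True)
snap("wrist","w5");snap("scene","s5")
o=monitor.get_obs();print(o['ee_pos'],o['ft_force'],o['t'],o['qpos'],o['width'])
a=cv2.imread("pics/s5.png")[150:350,170:430];b=cv2.resize(a,None,fx=3,fy=3,interpolation=cv2.INTER_CUBIC);cv2.imwrite("pics/s5c.png",b)
```

```text
[534.6   87.32 118.81] [ 0.65  0.19 -0.13] 8.5333 [0.14 0.41 1.87 0.   0.86 1.39] 42.115244094689544
```

View pics/s5c.png

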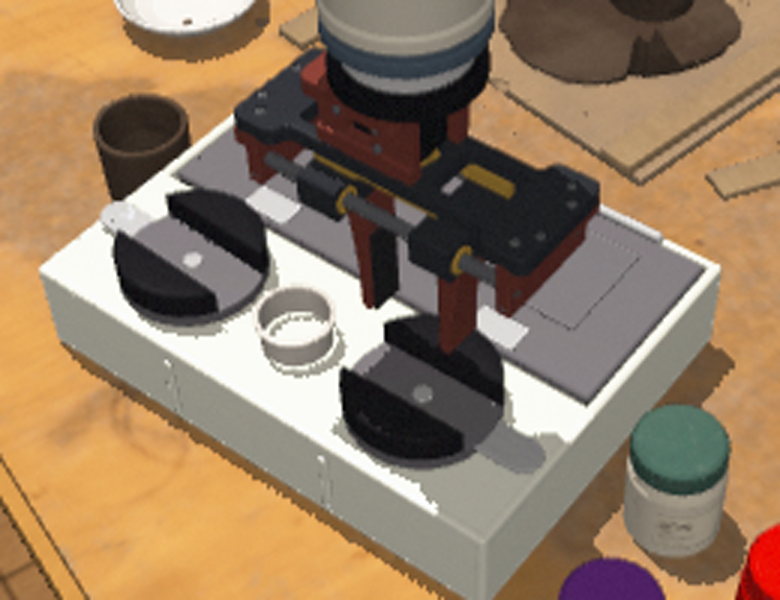

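View pics/w5.png

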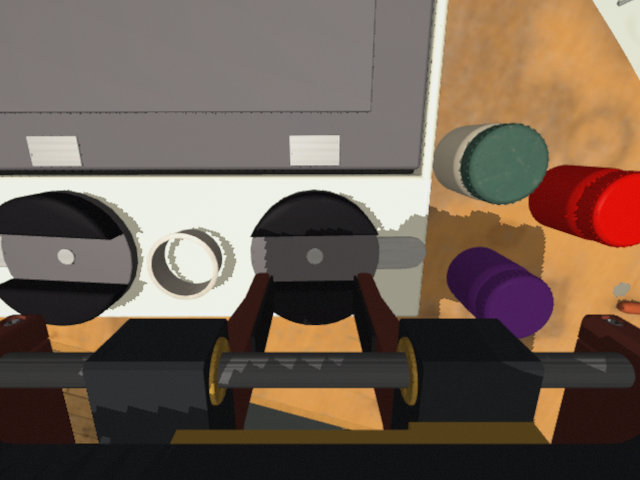

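Run:
```python
from h import *
np.set_printoptions(precision=1,suppress=True)
def pr(c,P):
  m=vision.camera_model(c);return cv2.projectPoints(np.array(P,float),np.array(m["rvec"],float),np.array(m["tvec"],float),np.array(m["K"]),None)[0].reshape(-1,2)
o=monitor.get_obs();M=R.from_rotvec(o['orientation']).as_matrix();e=o['ee_pos']
for dz in (0,-12,-24):
  P=[e+M@[x,s*28,dz] for s in (1,-1) for x in(-10,0,10)]
  for c in("scene","wrist"): print(dz,c,pr(c,P).tolist() and pr(c,P).ravel())
```

```text
0 scene [318.9 278.2 322.6 274.3 326.3 270.5 291.7 262.6 295.5 258.9 299.2 255.3]
0 wrist [359.7 291.8 360.3 276.5 361.  260.7 267.  291.8 266.3 276.5 265.7 260.7]
-12 scene [318.8 273.4 322.5 269.5 326.2 265.6 291.3 257.8 295.1 254.1 298.9 250.4]
-12 wrist [362.5 300.9 363.2 284.7 364.  268.1 264.2 300.9 263.5 284.7 262.7 268.1]
-24 scene [318.6 268.5 322.4 264.6 326.2 260.7 290.9 252.8 294.8 249.1 298.6 245.5]
-24 wrist [365.7 311.2 366.5 294.1 367.4 276.5 261.1 311.2 260.3 294.1 259.4 276.5]
```

The projection confirms it: the finger ends lie 24 mm behind the reported TCP and are laterally centred, with tips at px (262,274) and (370,274) on either side of the hub (315,256). I'll descend into the right slot until the tip is at z≈86.

carry_out(
  targets=[
    [[0, 0, 0], [-1, -1, -25], 42],
    [[0, 0, 0], [-1, -1, -40], 42],
    [[0, 0, 0], [-1, -1, -47], 42],
    [[0, 0, 0], [-1, -1, -52], 42],
    [[0, 0, 0], [-1, -1, -56], 42],
    [[0, 0, 0], [-1, -1, -56], 42],
  ],
)

```text
t: 9.03
ee_pos: [532.8, 85.7, 62.4]
orientation: [-3.101, -0.504, 0.001]
ft_force: [-0.5, -0.6, 0.1]
width: 42.2
```

Run:
```python
from h import *
np.set_printoptions(precision=2,suppress=True)
snap("wrist","w6");snap("scene","s6")
o=monitor.get_obs();print(o['ee_pos'],o['ft_force'],o['moment'],o['t'],o['width'])
a=cv2.imread("pics/s6.png")[150:350,170:430];b=cv2.resize(a,None,fx=3,fy=3,interpolation=cv2.INTER_CUBIC);cv2.imwrite("pics/s6c.png",b)
```

```text
[533.21  85.61  63.19] [ 0.12 -0.4  -0.87] [0.02 0.02 0.04] 9.1333 41.78977407010215
```

View pics/s6c.png

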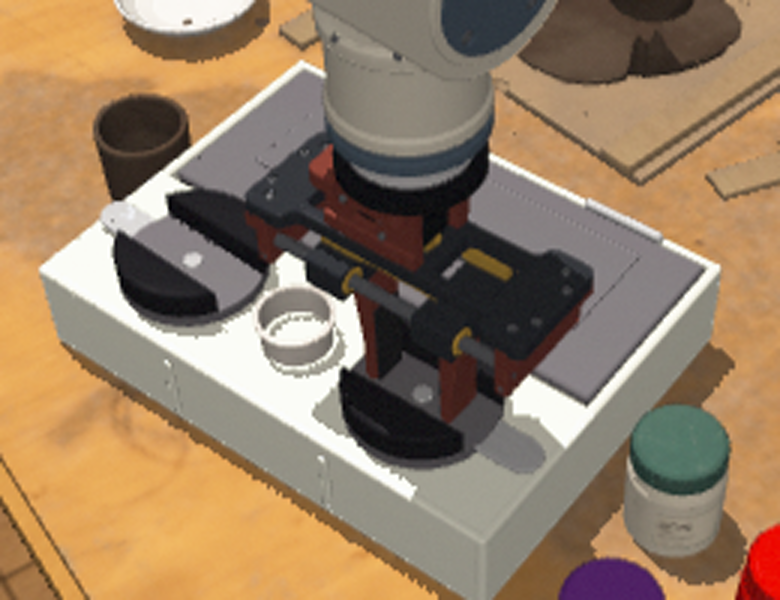

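Both fingers are standing in the slot with no force. Now I'll turn counter-clockwise.

carry_out(
  targets=[
    [[0, 0, 5], [0, 0, 0], 42],
    [[0, 0, 10], [0, 0, 0], 42],
    [[0, 0, 15], [0, 0, 0], 42],
    [[0, 0, 20], [0, 0, 0], 42],
    [[0, 0, 25], [0, 0, 0], 42],
    [[0, 0, 30], [0, 0, 0], 42],
    [[0, 0, 35], [0, 0, 0], 42],
    [[0, 0, 40], [0, 0, 0], 42],
    [[0, 0, 45], [0, 0, 0], 42],
    [[0, 0, 50], [0, 0, 0], 42],
  ],
)

```text
t: 9.97
ee_pos: [533.7, 85.6, 63.7]
orientation: [2.594, 1.772, 0.003]
ft_force: [0.7, 0.5, -1.5]
width: 42.0
```

Run:
```python
from h import *
np.set_printoptions(precision=2,suppress=True)
snap("scene","s7")
o=monitor.get_obs();print(o['ee_pos'],o['ft_force'],o['moment'],o['qpos'],o['t'],o['width'])
a=cv2.imread("pics/s7.png")[150:350,170:430];b=cv2.resize(a,None,fx=3,fy=3,interpolation=cv2.INTER_CUBIC);cv2.imwrite("pics/s7c.png",b)
```

```text
[533.64  85.59  63.67] [0.48 0.27 0.04] [ 0.02 -0.15 -0.07] [0.14 0.5  1.9  0.   0.74 0.5 ] 10.0167 42.43110343620623
```

View pics/s7c.png

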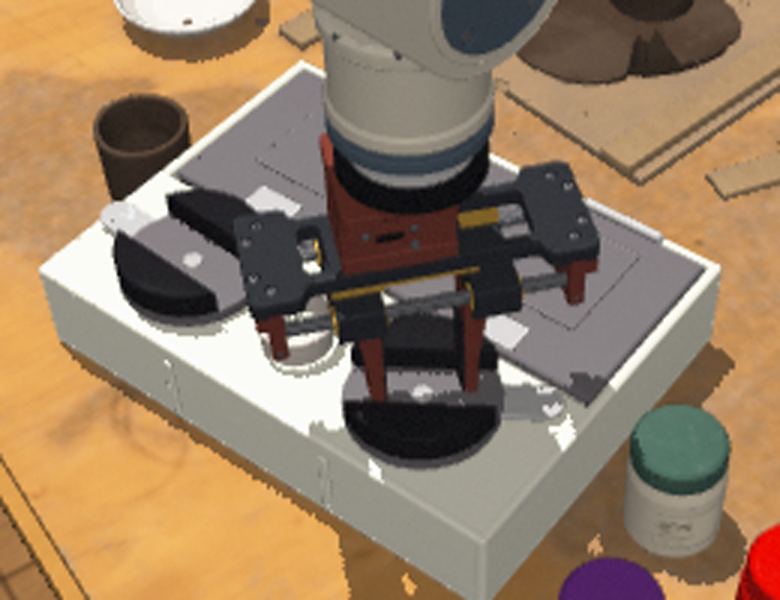

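carry_out(
  targets=[
    [[0, 0, 5], [0, 0, 0], 42],
    [[0, 0, 10], [0, 0, 0], 42],
    [[0, 0, 15], [0, 0, 0], 42],
    [[0, 0, 20], [0, 0, 0], 42],
    [[0, 0, 25], [0, 0, 0], 42],
    [[0, 0, 30], [0, 0, 0], 42],
    [[0, 0, 35], [0, 0, 0], 42],
    [[0, 0, 40], [0, 0, 0], 42],
    [[0, 0, 45], [0, 0, 0], 42],
    [[0, 0, 50], [0, 0, 0], 42],
  ],
)

```text
t: 10.85
ee_pos: [533.6, 85.4, 63.6]
orientation: [1.604, 2.699, 0.002]
ft_force: [0.6, -0.1, 0.4]
width: 42.0
```

Run:
```python
from h import *
np.set_printoptions(precision=2,suppress=True)
snap("scene","s8")
o=monitor.get_obs();print(o['ee_pos'],o['ft_force'],o['moment'],o['qpos'],o['t'],o['width'])
a=cv2.imread("pics/s8.png")[150:350,170:430];b=cv2.resize(a,None,fx=3,fy=3,interpolation=cv2.INTER_CUBIC);cv2.imwrite("pics/s8c.png",b)
```

```text
[533.56  85.41  63.59] [ 0.64 -0.79 -0.42] [-0.03 -0.25 -0.07] [ 0.14  0.5   1.9  -0.    0.74 -0.37] 10.9 42.12265453949959
```

View pics/s8c.png

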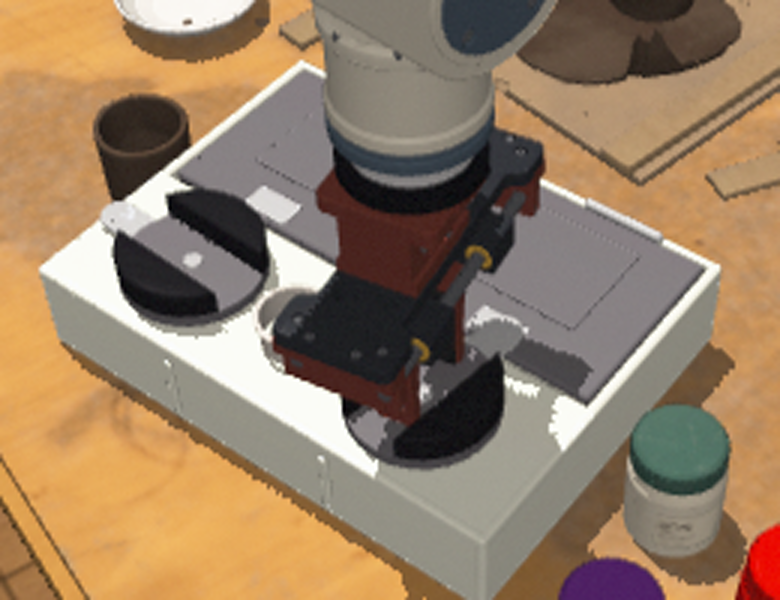

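carry_out(
  targets=[
    [[0, 0, 3], [0, 0, 0], 42],
    [[0, 0, 6], [0, 0, 0], 42],
    [[0, 0, 9], [0, 0, 0], 42],
    [[0, 0, 9], [0, 0, 0], 42],
  ],
)

```text
t: 11.23
ee_pos: [533.9, 85.5, 63.6]
orientation: [1.396, 2.812, 0.003]
ft_force: [1.7, -1.4, 2.2]
width: 42.6
```

Run:
```python
from h import *
o=monitor.get_obs();print(o['ft_force'],o['moment'],o['qpos'])
```

```text
[ 1.73661382 -1.36519151  2.20617104] [-0.22878909 -0.39851724 -1.22952534] [ 1.36378128e-01  4.98078264e-01  1.90114200e+00  9.16273975e-04
  7.39964390e-01 -5.13443292e-01]
```

carry_out(
  targets=[
    [[0, 0, 2], [0, 0, 0], 42],
    [[0, 0, 4], [0, 0, 0], 42],
    [[0, 0, 6], [0, 0, 0], 42],
    [[0, 0, 6], [0, 0, 0], 42],
  ],
)

```text
t: 11.57
ee_pos: [534.9, 85.9, 63.8]
orientation: [1.261, 2.875, 0.008]
ft_force: [4.9, -0.7, 1.0]
width: 41.9
```

Run:
```python
from h import *
o=monitor.get_obs();print(o['ft_force'],o['moment'],o['qpos'],o['t'])
```

```text
[ 4.87531073 -0.65280997  0.96121265] [-0.09764401 -0.89283645 -4.79651845] [ 0.13537857  0.49833047  1.90018676  0.00463632  0.73853488 -0.61229199] 11.5667
```

The moment has risen to 4.8 N·m, so the cam is at its stop. I'll back off within the slot play and lift out.

carry_out(
  targets=[
    [[0, 0, -6], [0, 0, 0], 42],
    [[0, 0, -12], [0, 0, 0], 42],
    [[0, 0, -18], [0, 0, 0], 42],
    [[0, 0, -18], [0, 0, 5], 42],
    [[0, 0, -18], [0, 0, 25], 42],
    [[0, 0, -18], [0, 0, 60], 42],
    [[0, 0, -18], [0, 0, 80], 42],
    [[0, 0, -18], [0, 0, 80], 42],
  ],
)

```text
t: 12.23
ee_pos: [535.4, 85.8, 147.3]
orientation: [1.671, 2.654, 0.006]
ft_force: [0.6, -0.0, 0.1]
width: 42.1
```

Run:
```python
from h import *
np.set_printoptions(precision=2,suppress=True)
snap("scene","s9");snap("wrist","w9")
for q in ("right_tongue_tip","right_cam_top","lid_edge"): print(q,[(round(d["confidence"],2),toworld(d["point"],"scene")) for d in place_of(q,"scene")[:3]])
o=monitor.get_obs();print(o['ee_pos'],o['ft_force'],o['moment'],o['qpos'],o['t'],o['width'])
a=cv2.imread("pics/s9.png")[150:350,170:430];b=cv2.resize(a,None,fx=3,fy=3,interpolation=cv2.INTER_CUBIC);cv2.imwrite("pics/s9c.png",b)
```

```text
right_tongue_tip [(0.83, array([608.84, 111.57,  79.04]))]
right_cam_top [(0.97, array([533.94,  85.48,  99.39]))]
lid_edge []
[531.57  85.23 141.52] [-0.44  0.35 -0.42] [-0.06 -0.14 -0.02] [ 0.14  0.38  1.86 -0.    0.91 -0.31] 12.4833 42.22362934670428
```

View pics/s9c.png

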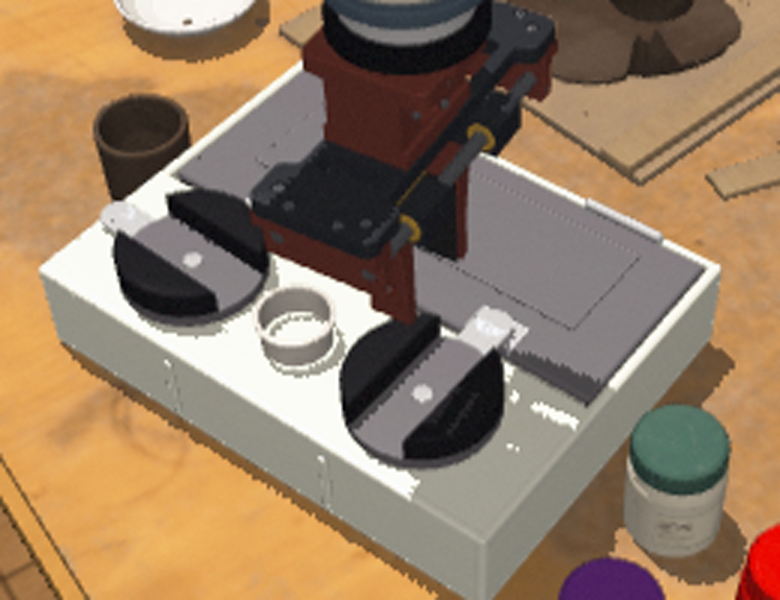

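View pics/w9.png

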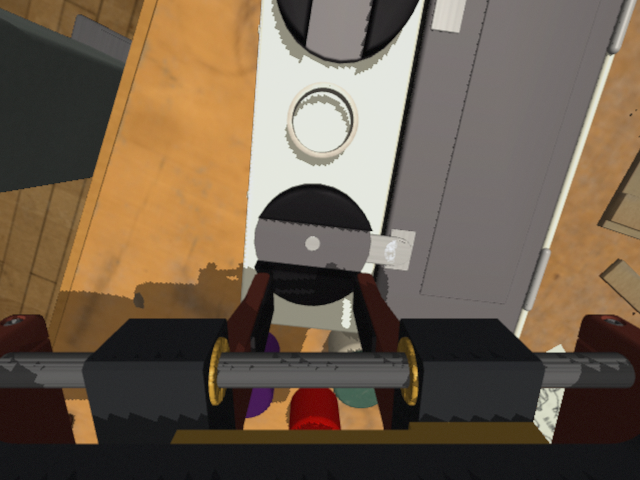

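The right tongue now points along 19° against the box axis at 18.4°, so it is fully locked. The tip lies over the lid at px (492,320) of the crop. Next, the left cam.

carry_out(
  targets=[
    [[0, 0, 7], [-5, 17, 0], 42],
    [[0, 0, 14], [-11, 34, 0], 42],
    [[0, 0, 21], [-16, 51, 0], 42],
    [[0, 0, 28], [-22, 68, 0], 42],
    [[0, 0, 35], [-27, 84, 0], 42],
    [[0, 0, 42], [-33, 101, 0], 42],
    [[0, 0, 49], [-38, 118, 0], 42],
    [[0, 0, 56], [-44, 135, 0], 42],
    [[0, 0, 63], [-50, 152, 0], 42],
    [[0, 0, 70], [-55, 168, 0], 42],
  ],
)

```text
t: 13.32
ee_pos: [476.3, 253.8, 141.2]
orientation: [0.16, -3.135, 0.002]
ft_force: [0.2, 0.8, 0.3]
width: 41.5
```

carry_out(
  targets=[
    [[0, 0, 5], [0, 0, 0], 42],
    [[0, 0, 10], [0, 0, 0], 42],
    [[0, 0, 10], [0, 0, 0], 42],
    [[0, 0, 10], [0, 0, 0], 42],
  ],
)

```text
t: 13.65
ee_pos: [477.0, 253.1, 141.6]
orientation: [0.419, -3.111, 0.001]
ft_force: [0.6, -0.1, 0.9]
width: 41.9
```

Run:
```python
from h import *
np.set_printoptions(precision=2,suppress=True)
snap("wrist","w10")
o=monitor.get_obs();M=R.from_rotvec(o['orientation']).as_matrix();print(o['ee_pos'],np.degrees(np.arctan2(M[1,1],M[0,1])),o['qpos'],o['t'],o['width'])
```

```text
[477.21 253.02 141.85] 105.29986907645727 [ 0.47  0.38  1.86 -0.    0.91 -1.37] 13.7 41.97401488435349
```

View pics/w10.png

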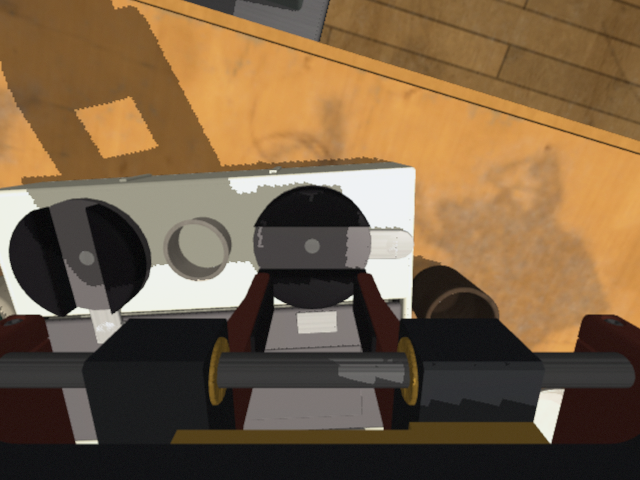

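The slot is level in the view and its hub at px (312,246) lies between the finger tips, so I'm aligned. Descending into the left slot.

carry_out(
  targets=[
    [[0, 0, 0], [1, 0, -30], 42],
    [[0, 0, 0], [1, 0, -50], 42],
    [[0, 0, 0], [1, 0, -65], 42],
    [[0, 0, 0], [1, 0, -72], 42],
    [[0, 0, 0], [1, 0, -78], 42],
    [[0, 0, 0], [1, 0, -78], 42],
    [[0, 0, 0], [1, 0, -78], 42],
  ],
)

```text
t: 14.28
ee_pos: [479.0, 253.4, 65.0]
orientation: [-0.421, 3.113, 0.0]
ft_force: [-0.5, 0.1, 0.4]
width: 41.9
```

Run:
```python
from h import *
np.set_printoptions(precision=2,suppress=True)
snap("scene","s11")
o=monitor.get_obs();print(o['ee_pos'],o['ft_force'],o['moment'],o['t'],o['width'])
a=cv2.imread("pics/s11.png")[150:350,170:430];b=cv2.resize(a,None,fx=3,fy=3,interpolation=cv2.INTER_CUBIC);cv2.imwrite("pics/s11c.png",b)
```

```text
[479.28 253.59  65.42] [-0.86  0.1   0.82] [ 0.07 -0.1   0.03] 14.3333 41.95696520098136
```

View pics/s11c.png

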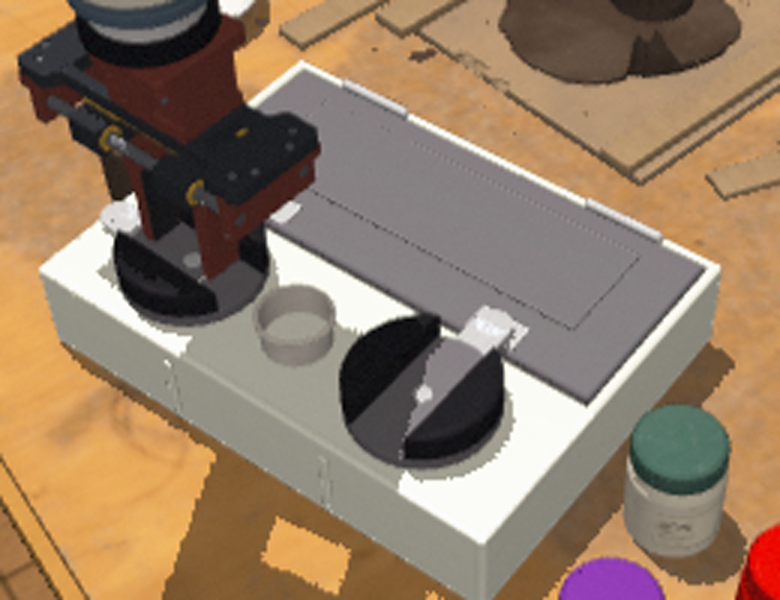

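The fingers are in the left slot. Turning clockwise.

carry_out(
  targets=[
    [[0, 0, -5], [0, 0, -2], 42],
    [[0, 0, -10], [0, 0, -2], 42],
    [[0, 0, -15], [0, 0, -2], 42],
    [[0, 0, -20], [0, 0, -2], 42],
    [[0, 0, -25], [0, 0, -2], 42],
    [[0, 0, -30], [0, 0, -2], 42],
    [[0, 0, -35], [0, 0, -2], 42],
    [[0, 0, -40], [0, 0, -2], 42],
    [[0, 0, -45], [0, 0, -2], 42],
    [[0, 0, -50], [0, 0, -2], 42],
  ],
)

```text
t: 15.17
ee_pos: [478.6, 253.9, 63.7]
orientation: [0.939, 2.998, 0.001]
ft_force: [-2.3, 1.4, 0.7]
width: 42.2
```

carry_out(
  targets=[
    [[0, 0, -5], [0, 0, 0], 42],
    [[0, 0, -10], [0, 0, 0], 42],
    [[0, 0, -15], [0, 0, 0], 42],
    [[0, 0, -20], [0, 0, 0], 42],
    [[0, 0, -25], [0, 0, 0], 42],
    [[0, 0, -30], [0, 0, 0], 42],
    [[0, 0, -35], [0, 0, 0], 42],
    [[0, 0, -40], [0, 0, 0], 42],
    [[0, 0, -45], [0, 0, 0], 42],
    [[0, 0, -48], [0, 0, 0], 42],
  ],
)

```text
t: 16.0
ee_pos: [479.3, 253.1, 63.7]
orientation: [2.076, 2.356, 0.001]
ft_force: [0.3, -3.2, -0.8]
width: 41.9
```

Run:
```python
from h import *
np.set_printoptions(precision=2,suppress=True)
snap("scene","s12")
o=monitor.get_obs();print(o['ee_pos'],o['ft_force'],o['moment'],o['qpos'],o['t'],o['width'])
a=cv2.imread("pics/s12.png")[150:350,170:430];b=cv2.resize(a,None,fx=3,fy=3,interpolation=cv2.INTER_CUBIC);cv2.imwrite("pics/s12c.png",b)
```

```text
[479.37 253.15  63.72] [ 0.73 -1.86 -0.18] [-0.48 -0.31  0.06] [ 0.46  0.5   1.9  -0.    0.74  0.34] 16.05 41.729985225819256
```

View pics/s12c.png

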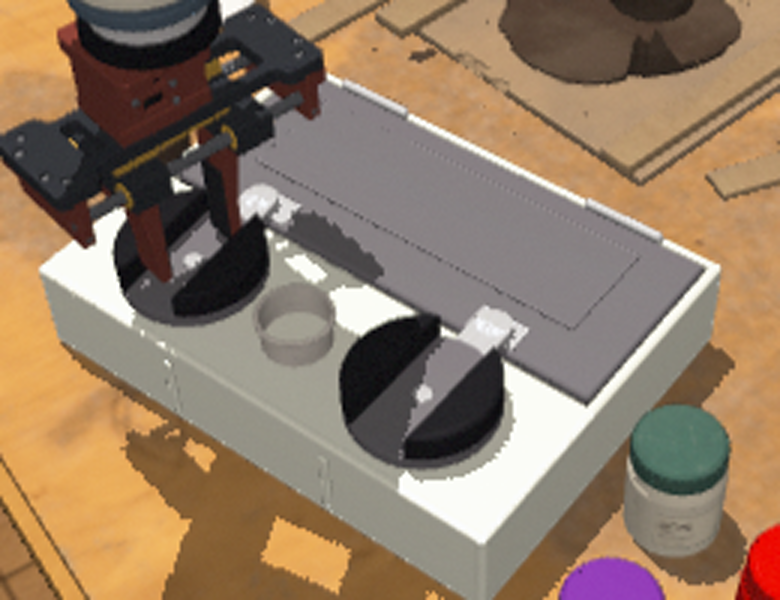

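carry_out(
  targets=[
    [[0, 0, -3], [0, 0, 0], 42],
    [[0, 0, -6], [0, 0, 0], 42],
    [[0, 0, -9], [0, 0, 0], 42],
    [[0, 0, -9], [0, 0, 0], 42],
  ],
)

```text
t: 16.38
ee_pos: [479.1, 252.8, 63.7]
orientation: [2.245, 2.195, -0.0]
ft_force: [-1.2, -5.1, 4.8]
width: 41.8
```

Run:
```python
from h import *
o=monitor.get_obs();print(o['ft_force'],o['moment'],o['qpos'])
```

```text
[-1.178368   -5.14806195  4.81187169] [-1.04271352 -0.14168576  2.00648689] [ 0.4648003   0.49993148  1.89735098 -0.00306499  0.74382408  0.48956734]
```

carry_out(
  targets=[
    [[0, 0, -2], [0, 0, 0], 42],
    [[0, 0, -4], [0, 0, 0], 42],
    [[0, 0, -5], [0, 0, 0], 42],
    [[0, 0, -5], [0, 0, 0], 42],
  ],
)

```text
t: 16.72
ee_pos: [479.2, 252.6, 63.7]
orientation: [2.323, 2.108, -0.001]
ft_force: [-1.0, -5.4, 6.5]
width: 42.8
```

Run:
```python
from h import *
o=monitor.get_obs();print(o['ft_force'],o['moment'],o['qpos'])
```

```text
[-1.01110643 -5.43252705  6.49905666] [-0.81849275  0.16319419  5.92474898] [ 0.46616881  0.49984185  1.89731652 -0.00706939  0.74402662  0.56852677]
```

The moment is 5.9 N·m, so the left cam is at its stop. Backing off and lifting out.

carry_out(
  targets=[
    [[0, 0, 6], [0, 0, 0], 42],
    [[0, 0, 12], [0, 0, 0], 42],
    [[0, 0, 18], [0, 0, 0], 42],
    [[0, 0, 18], [0, 0, 5], 42],
    [[0, 0, 18], [0, 0, 25], 42],
    [[0, 0, 18], [0, 0, 60], 42],
    [[0, 0, 18], [0, 0, 100], 42],
    [[0, 0, 18], [0, 0, 140], 42],
    [[0, 0, 18], [-40, 0, 160], 42],
    [[0, 0, 18], [-40, 0, 160], 42],
  ],
)

```text
t: 17.55
ee_pos: [437.4, 254.3, 227.6]
orientation: [1.991, 2.429, 0.009]
ft_force: [-0.2, -1.1, -0.1]
width: 42.4
```

Run:
```python
from h import *
np.set_printoptions(precision=2,suppress=True)
snap("scene","s13");snap("wrist","w13")
P={}
for q in ("left_tongue_tip","left_cam_top","right_tongue_tip","right_cam_top","lid_edge","cutter","jar","pot"): print(q,[(round(d["confidence"],2),toworld(d["point"],"scene")) for d in place_of(q,"scene")[:3]])
o=monitor.get_obs();print(o['ee_pos'],o['ft_force'],o['moment'],o['t'])
a=cv2.imread("pics/s13.png")[150:350,170:430];b=cv2.resize(a,None,fx=3,fy=3,interpolation=cv2.INTER_CUBIC);cv2.imwrite("pics/s13c.png",b)
```

```text
left_tongue_tip [(0.77, array([555.76, 278.94,  79.8 ]))]
left_cam_top [(0.59, array([481.44, 257.41,  98.55]))]
right_tongue_tip [(0.64, array([611.84, 111.84,  80.18]))]
right_cam_top [(0.97, array([536.97,  86.5 , 100.17]))]
lid_edge [(0.57, array([561.85, 183.74,  71.54])), (0.48, array([516.5 , 396.71,  -2.79]))]
cutter [(0.86, array([504.04, 176.37,  76.2 ]))]
jar [(0.71, array([ 635.61, -116.96,    2.44])), (0.67, array([636.24, -19.21,   1.05])), (0.67, array([536.22, -76.53,   0.64]))]
pot [(0.59, array([514.37, 395.89,  -1.53]))]
[438.82 253.18 221.81] [-0.19 -0.74 -0.03] [-0.06 -0.08  0.04] 18.05
```

View pics/s13c.png

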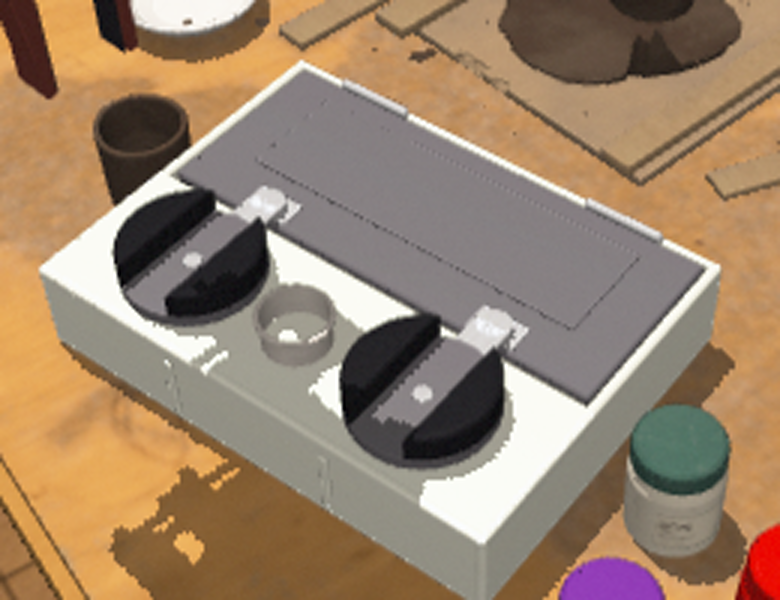

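View pics/w13.png

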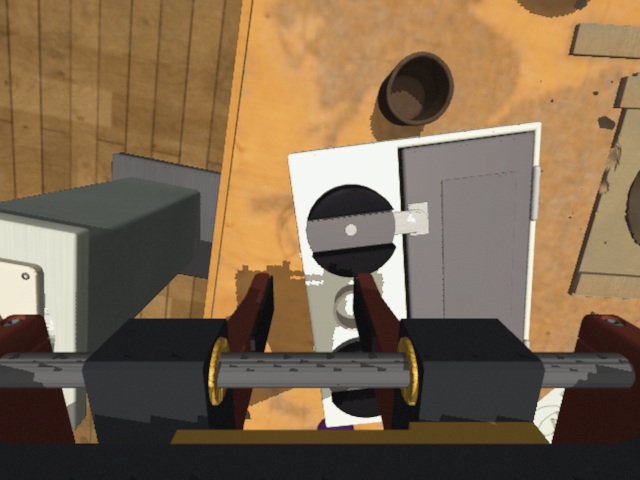

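Both tongues lie over the lid edge and point straight back, and the lid is flush (edge at z≈71.5). The cutter, pot and jar have not moved, and the arm is clear. Handing in.

```bash
python3 -c "
from h import *
print(order.close_job())"
```

```text
the job is handed in; nothing more can be done
None
```

The damp box is closed: I pressed the lid shut, then turned the right cam and the left cam to their stops by their slots. I handed the job in at about 18 s of the 62 s allowed. No verdict is reported.

**Final checks**
- **Lid:** it bottomed out at about 21 N. The detected lid edge is now at z ≈ 71.5 mm, against 70 mm when fully shut.
- **Cams:** both reached a hard stop (moment about 5 to 6 N·m). The right tongue points within about 1–4° of straight back. For the left, detection gives about 2° and the wrist picture about 3°; the limit is 8.6°.
- **Loose things:** the cutter, pot and jar are within about 6 mm of where they were first detected, roughly the detection noise. The arm is clear and reads no contact force.

**What disagreed:** the fingers end about 24 mm short of the reported TCP. As a result, the lid was still ajar (about 0.15 rad) when the arm read as already below it. I found this from the pictures, kept pressing until the force rose, and used the corrected tip height for both slots.

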